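Pin the cookbook stand's leg, set it to its length mark and clamp it

TASK

Set up the telescopic leg of the cookbook stand lying on the worktop: first push its headed pivot pin all the way down until the head sits on the fork. Then pull the leg out by its foot bar, away from the pin, with the cam lever still open, until the leg's pointer fin stands level with the two points of the length mark, hold the leg there against its spring, and only then squeeze the cam lever flat against the leg. Finish while still holding the leg at the mark with the lever shut; do not let go, do not shift the mark, and leave the mug, the tin and the shaker where they are.

Things in the scene. Friction and masses are not known exactly. Their poses are not given: they have to be found in the camera images.
- stand: pale wooden board of the cookbook stand, 280 x 150 mm, fixed, top 20 mm above the worktop. Origin on the worktop (board x -152..128, y -75..75 mm about it). +x runs along the leg from foot bar to pin (to the robot's left), +y roughly to the robot, z up. A 16 mm high ledge crosses its +x end. On y = 0: an aluminium channel, 26 mm wide, x -6..62, top at z 71, then fork and lug; pin axis at x = 83
- pin_head (a point): centre of the top of the steel pivot pin's flat round head, 22 mm diameter, 6 mm thick, upright in the fork. Seated, this point is 75.5 mm above the worktop; at the start 16 to 26 mm higher. The pin is guided, moves only up and down, with about 4 N of friction
- pin (a joint): how far the pin stands proud (m): 0 fully seated with the head on the fork
- leg: steel leg, 16 x 16 mm, axis 60 mm above the worktop, with a T foot at one end: an upright bar, y -45..55, z -23..10, 14 mm thick. Origin on the leg's axis at the foot bar's inner (+x) face, axes as the stand's. Slides out to the stand's -x, 50 mm at most; at the start fully in, origin at stand x = -75, y = 0. A spring always draws it in with 4 to 6 N. Fingers astride leg and lever can pull the bar's inner face
- pointer (a point): the pointer fin, a 3 mm thin, 14 mm wide upright plate on the leg's inner end, standing in the open-topped channel; moves with the leg. The point is the fin's middle, 77 mm above the worktop and 130 mm in +x from the leg's origin; axes as the stand's
- mark_line (a point): the length mark: two dark 3 mm thin upright points on clips, one on either outer side of the channel (y -15.5 and 15.5 mm). This point is midway between them, 77 mm above the worktop, axes as the stand's; the fin passes between. The leg is at length when fin and mark have the same stand x; at the start the mark is 20 to 42 mm nearer the foot bar. The clips sit tight (20 N)
- lever (a joint): angle of the cam lever (rad): 0 shut, flat against the leg; 0.22 to 0.26 open at the start, 0.28 at most. Stays where it is left; takes about 4 N at its tip to swing
- lever_tip (a point): free end of the black cam lever, 52 mm long, 9 mm thick, 15 mm high, on the leg's +y side at the leg's height, travelling with it. It pivots on an upright axis at leg x = 58, y = 13 mm; its free end points to the foot bar (6 mm from it when shut). Open, its outer side is about 31 mm from the leg's axis; shut, lever and leg together are 26 mm wide (leg y -8 to 18 mm)
- mug_mid (a point): striped mug, 86 mm wide, 90 mm tall, point half-way up; a bystander
- tin_mid (a point): food tin, 75 mm wide, 58 mm tall, point half-way up; a bystander
- shaker_mid (a point): grey-white shaker, 44 mm wide, 90 mm tall, point half-way up; a bystander

How it is judged:
By the outcome, as a careful person would: the job done as asked, in the order asked, and still so for the second after the job is handed in, while the arm keeps its last pose, push and grip.
It also fails if it takes over 42 s, if anything falls off the work surface, if the arm or the gripper's body presses on something with over 40 N, if the wrist force passes 120 N, or if a joint passes its speed limit or range.

ROBOT

A 6-joint arm with a two-finger parallel gripper is mounted at the origin on a cart in front of the work surface, level with it; the furniture and walls round the work are solid. World frame = base frame: x ahead of the robot, y to its left, z up, the work surface at z = 0. Lengths are in m, angles in rad, forces in N, time in s.
With the tool pointing down it reaches from about 0.35 to 0.775 m from the base axis. Payload 7.3 kg.
Tool frame: the origin (TCP) lies on the centre line of the jaws, within the pads' length; the fingertips stand 17 mm ahead of it and the grasp point (between the pads) lies 2 mm behind it (robot.tcp_to_tips is the distance from the TCP to the fingertips, in m); z points along the fingers, y is the line along which they close (so a half turn about z gives the same grasp; the last joint's range is limited). The gripper opens to 92 mm and grips with 3 to 60 N. Pads are 19 mm wide; open, the fingers measure 130 mm over their backs; the gripper's body (75 mm by 190 mm) begins 47 mm behind the grasp point.
Start: joints at [1.187, 0.342, 1.524, -0, 1.275, -0.146], TCP at [0.124, 0.51, 0.244] pointing down, gripper open.
Joint ranges: [-2.53, 2.53], [-0.77, 2.02], [0.04, 2.7], [-1, 4.14], [0.28, 2.66], [-3.11, 3.11]. Speed limits (rad/s): [2.57, 2.57, 3.14, 3.14, 3.14, 3.14].

INTERFACE

Orientations are given as [roll, pitch, yaw] about the fixed x, y, z axes, in that order (R = Rz(yaw) Ry(pitch) Rx(roll)).
In Python, from cell import robot gives the robot as it stands. The module is installed in compiled form; this text tells all that it offers.
- The arm moves only by the tool carry_out, never from a script. Its argument "commands" is a list of rows, each a list of 3 entries, a list of its own where there are three numbers: the shift along the tool's x, y, z in m, then the turn about the tool's z in rad, then the opening, from 0 (shut) to 1 (fully open). In form: [[[dx, dy, dz], yaw, claw], ...]. A call has 1 to 20 rows; each row shifts and turns the commanded pose from where the row before left it, along the tool's axes as they then stand; what a row does not reach is not made up. A row lasts 1/8 s, in which the tool goes at most 62.5 mm and 10.7 degrees, less where a joint would pass 70% of its speed; a pose out of reach is approached as far as the arm can. A call is refused whole if a number of a shift passes 0.0625 or a number of a turn 0.188, either way. A call with a gripper value outside its range is refused whole. The fingers move at their own pace and stop on an object; "newtons" is the grip in N (left out, the last holds). Time passes only in rows, so rows that do not move let the fingers close. It gives the time, the measured TCP pose, the force, the opening and the grip force at its end, in the units of the state.
- robot.observe(): the state, without advancing time (a new reading comes with each control period).
- robot.read_camera(name): name is "side" or "top" or "wrist"; returns a dict with "pixels" (384x512x3 uint8, red, green, blue), "fx", "fy", "cx", "cy" (pixels), "k1" (the pictures are not rectified: a ray, as slopes to the right and down, at radius r is drawn at 1 + k1 r^2 times it, then the intrinsics apply), "view" (4x4, takes a point from world to camera coordinates); the wrist camera has in their place "T_tool_cam" (4x4, takes a point from camera to tool coordinates, whose origin is the TCP and whose axes are the flange's). Camera axes: x right, y up, looking along -z (the intrinsics and any distortion apply to the point x, -y, -z); pixel columns grow to the right and rows downward; lengths in m; the calibration is good to about 2 mm. A picture is of the moment at which its call begins: read the wrist's pose just before it. There is no depth.
- robot.hand_in(): hands the job in; it is judged then, once.
Trained networks look in a picture, given as the dict that the camera call returned (one of the last four; its "shot" number tells which), for a name from the list of things; names that differ only in an ending like _2 or _b are one class to them, and where a whole thing is asked for, a point or a joint stands for the part that bears it (a point fixed in the world has none). Each returns a list of dicts, best first, with "p" (0 to 1); they miss things now and then, are a little off and sometimes report something else, mostly with a low value. They report only what shows in the picture. A call takes as long as a camera call.
- robot.find_in(picture, name): "at" ([column, row] in pixels, amid what is visible of it).
- robot.tip_of(picture, name): "at" ([column, row] in pixels: a listed point, or the origin of a listed thing).
The state is a dict: "time": time; "qpos": joint angles; "qvel": joint speeds; "joint_efforts": joint torques, N m; "tool_pos": TCP position; "tool_rot": TCP orientation; "contact_force": force on the tool from outside, world axes, zero at the start; "torque": the same for the moment, N m; "opening": finger opening in m; "grip_force": force on a finger pad.
Only numpy, scipy, OpenCV 4.12 (cv2) and the standard library are available. Lean on these libraries where they do the work, as an engineer would, in place of code of your own. Each camera call takes 0.05 s, during which the arm holds its last target. There are 200 camera calls.

## Working session

There is one attempt and no reset: what is moved stays moved. The work goes in short steps, Python scripts to look and compute and a tool call to move; the robot and the scene stay as the last step left them, time stands still between calls to the robot, and variables do not carry over. Pictures are saved under pics/ and viewed, at most 10 in all, crops included, and the job is handed in when it is done.

Besides the shell and the picture viewer there is one more tool, called after ">>>" in YAML: its name, and indented under it one key for each argument. carry_out: Moves the arm, as the interface text tells. Its arguments: {"type":"object","properties":{"commands":{"type":"array"},"newtons":{"type":"number"}},"required":["commands"]}

```bash
mkdir -p pics; cat > h.py <<'E'
import numpy as np, cv2
from cell import robot
from scipy.spatial.transform import Rotation as R
from scipy.optimize import least_squares
def shot(n,save=None):
    s=robot.observe(); p=robot.read_camera(n)
    if 'view' not in p or p.get('view') is None:
        T=np.eye(4); r=np.array(s['tool_rot'])
        T[:3,:3]=R.from_euler('xyz',r).as_matrix() if r.size==3 else r.reshape(3,3)
        T[:3,3]=s['tool_pos']; p['V']=np.linalg.inv(T@np.array(p['T_tool_cam']))
    else: p['V']=np.array(p['view'])
    if save: cv2.imwrite('pics/'+save,np.ascontiguousarray(p['pixels'][:,:,::-1]))
    return p
def proj(p,X):
    c=p['V']@np.append(X,1); a=np.array([c[0],-c[1]])/-c[2]
    a=a*(1+p['k1']*(a@a)); return np.array([p['fx']*a[0]+p['cx'],p['fy']*a[1]+p['cy']])
def onz(p,uv,z,x0=(0.5,0)):
    s=least_squares(lambda q:proj(p,[q[0],q[1],z])-uv,x0); return s.x
def tri(ps,uvs,x0=(0.5,0,0.05)):
    s=least_squares(lambda X:np.concatenate([proj(p,X)-u for p,u in zip(ps,uvs)]),x0); return s.x,np.abs(s.fun).max()
E
python3 - <<'E'
from h import *
s=robot.observe(); print(s)
for c in ('side','top','wrist'):
    p=shot(c,c+'0.png'); print(c,p['fx'],p['k1'],np.linalg.inv(p['V']).round(3).tolist())
    for n in ['pin_head','pointer','mark_line','lever_tip','leg','stand','mug_mid','tin_mid','shaker_mid']:
        t=robot.tip_of(p,n); print(n,[(np.round(d['at'],1).tolist(),round(d['p'],2)) for d in t[:2]])
im=[cv2.imread(f'pics/{c}0.png') for c in ('side','top','wrist')]
E
```

```text
{'time': 0.0, 'qpos': array([ 1.18702142e+00,  3.42764722e-01,  1.52503419e+00,  2.85820041e-05,
        1.27540377e+00, -1.46027254e-01]), 'qvel': array([ 0.00088989,  0.00097903,  0.00089601, -0.00184433, -0.00123693,
        0.00016269]), 'joint_efforts': array([-3.74082538e-04, -4.31237340e+01, -2.44224000e+01,  7.17547699e-02,
        5.59571455e-02, -7.32491162e-05]), 'tool_pos': array([0.12348201, 0.50987164, 0.24301716]), 'tool_rot': array([-3.14000374e+00, -2.61313351e-04,  2.90383646e+00]), 'contact_force': array([-0.30606027,  0.61557824,  0.52148467]), 'torque': array([ 0.00120597,  0.03103537, -0.02930104]), 'grip_force': 0.0, 'opening': 0.09177269204800721}
side 480.189830542003 -0.037320706120074425 [[0.91, 0.221, -0.35, 0.152], [-0.414, 0.514, -0.751, -1.014], [0.014, 0.829, 0.56, 0.79], [0.0, 0.0, 0.0, 1.0]]
pin_head [([193.4, 175.0], 0.39)]
pointer [([196.1, 184.5], 0.62), ([203.0, 218.2], 0.17)]
mark_line [([201.9, 191.0], 0.54)]
lever_tip [([193.9, 216.7], 0.42)]
leg [([206.9, 220.3], 0.71)]
stand [([202.3, 221.4], 0.81)]
mug_mid [([256.6, 279.7], 0.59)]
tin_mid [([257.8, 154.6], 0.74), ([344.6, 254.4], 0.47)]
shaker_mid [([343.2, 252.7], 0.65)]
top 416.6477551621895 -0.018299028427851968 [[0.005, 0.987, -0.159, 0.406], [-1.0, 0.005, -0.001, -0.096], [-0.001, 0.159, 0.987, 1.22], [0.0, 0.0, 0.0, 1.0]]
pin_head [([205.4, 239.7], 0.4)]
pointer [([215.9, 245.2], 0.97)]
mark_line [([228.8, 241.8], 0.44)]
lever_tip [([344.1, 162.3], 0.19)]
leg [([265.0, 246.9], 0.97)]
stand [([235.6, 246.7], 0.58)]
mug_mid [([346.6, 239.5], 0.84)]
tin_mid [([164.1, 156.3], 0.84)]
shaker_mid [([342.9, 159.2], 0.47)]
wrist 291.9977271444282 -0.07612205829075168 [[0.237, -0.925, -0.298, 0.043], [0.972, 0.225, 0.072, 0.53], [0.001, -0.306, 0.952, 0.385], [0.0, 0.0, 0.0, 1.0]]
pin_head []
pointer []
mark_line []
lever_tip []
leg []
stand []
mug_mid []
tin_mid []
shaker_mid []
```

View pics/top0.png

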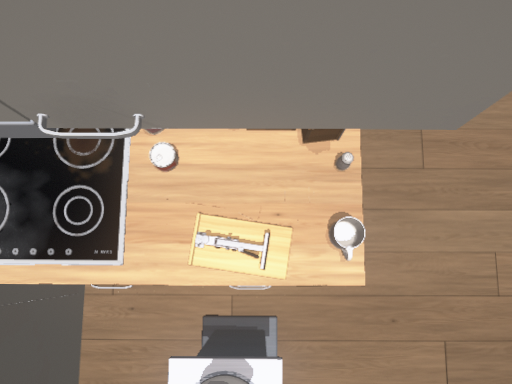

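View pics/side0.png

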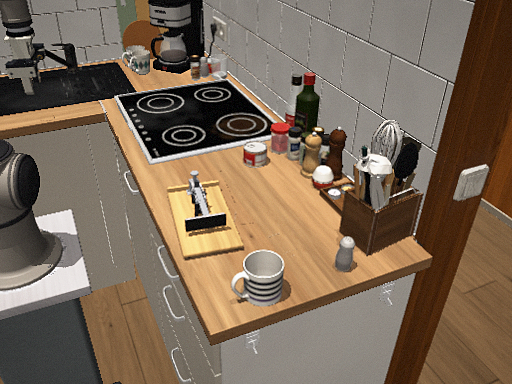

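The top view shows the stand at about (241,246), the foot bar near (265,250), the pin near (203,240), the mug at (347,235) and the shaker at (345,160). The side view agrees.

```bash
python3 - <<'E'
from h import *
a=shot('top');b=shot('side')
P={'pin_head':(a,b),'pointer':(a,b),'mark_line':(a,b),'leg':(a,b),'stand':(a,b),'mug_mid':(a,b),'shaker_mid':(a,b),'tin_mid':(a,b)}
for n in P:
    u=[np.array(robot.tip_of(p,n)[0]['at']) if robot.tip_of(p,n) else None for p in (a,b)]
    if all(x is not None for x in u):
        X,e=tri((a,b),u); print(n,X.round(4),round(e,1))
for n,uv,z in (('bar',(265,250),.07),('c1',(198,213),.03),('c2',(291,225),.02),('c3',(287,278),.02),('c4',(190,265),.03)): print(n,onz(a,np.array(uv),z).round(4))
E
```

```text
pin_head [ 0.4971  0.0812 -0.0984] 1.5
pointer [0.4737 0.031  0.0743] 0.1
mark_line [ 0.4795 -0.006   0.0632] 0.6
leg [ 0.4506 -0.1146  0.063 ] 2.8
stand [ 0.4678 -0.0221 -0.0096] 1.0
mug_mid [ 0.4795 -0.3391  0.0551] 0.1
shaker_mid [ 0.7092 -0.3406  0.0447] 1.2
tin_mid [0.7251 0.1959 0.0285] 0.5
bar [ 0.451  -0.1094]
c1 [0.5573 0.0834]
c2 [ 0.5251 -0.1849]
c3 [ 0.3744 -0.1726]
c4 [0.4092 0.1018]
```

>>> carry_out:
  commands:
    - [[-0.048, -0.021, 0], 0, 1]
    - [[-0.048, -0.021, 0], 0, 1]
    - [[-0.048, -0.021, 0], 0, 1]
    - [[-0.048, -0.021, 0], 0, 1]
    - [[-0.048, -0.021, 0], 0, 1]
    - [[-0.048, -0.021, 0], 0, 1]
    - [[-0.048, -0.021, 0], 0, 1]
    - [[-0.018, -0.043, 0], 0, 1]
    - [[-0.018, -0.043, 0], 0, 1]
    - [[-0.018, -0.043, 0], 0, 1]
    - [[-0.018, -0.043, 0], 0, 1]
    - [[-0.018, -0.043, 0], 0, 1]
    - [[-0.018, -0.043, 0], 0, 1]
    - [[-0.018, -0.043, 0], 0, 1]

```text
time: 4.95
tool_pos: [0.4673, -0.0355, 0.2439]
tool_rot: [3.141, 0.001, 2.904]
contact_force: [1.7, -0.6, 0.4]
opening: 0.0913
grip_force: 0.0
```

>>> carry_out:
  commands:
    - [[0, 0, 0], 0.18, 0]
    - [[0, 0, 0], 0.18, 0]
    - [[0, 0, 0], 0.18, 0]
    - [[0, 0, 0], 0.18, 0]
    - [[0, 0, 0], 0.18, 0]
    - [[0, 0, 0], 0.18, 0]
    - [[0, 0, 0], 0.18, 0]
    - [[0, 0, 0], 0.18, 0]
    - [[0, 0, 0], 0, 0]
    - [[0, 0, 0], 0, 0]
  newtons: 20

```text
time: 6.2
tool_pos: [0.4671, -0.034, 0.2437]
tool_rot: [3.142, -0.0, 1.467]
contact_force: [-0.5, -0.8, 0.1]
opening: 0.0011
grip_force: 0.0
```

```bash
python3 - <<'E'
from h import *
s=robot.observe(); print(s['tool_pos'],s['tool_rot'],s['opening'],s['qpos'].round(2))
p=shot('wrist','w1.png'); print(p['cx'],p['cy'])
for n,z in [('pin_head',.0965),('pointer',.077),('mark_line',.077),('lever_tip',.06),('leg',.06),('stand',.0)]:
    print(n,[(np.round(d['at'],1).tolist(),round(d['p'],2),onz(p,np.array(d['at']),z).round(4).tolist()) for d in robot.tip_of(p,n)[:2]])
E
```

```text
[ 0.46710098 -0.03397393  0.24371574] [ 3.14158181e+00 -6.15246717e-05  1.46730909e+00] 0.0010955300059511993 [-0.24  0.24  1.67  0.    1.23 -0.13]
255.17460475027391 193.65227180141
pin_head [([256.8, 96.5], 0.74, [0.4782, 0.0531])]
pointer [([254.4, 125.5], 0.7, [0.4729, 0.0249])]
mark_line [([252.5, 155.5], 0.59, [0.4676, -0.0062])]
lever_tip [([230.5, 224.9], 0.79, [0.4315, -0.0908])]
leg [([249.2, 231.6], 0.57, [0.4531, -0.102])]
stand [([252.1, 165.3], 0.89, [0.4635, -0.0332])]
```

View pics/w1.png

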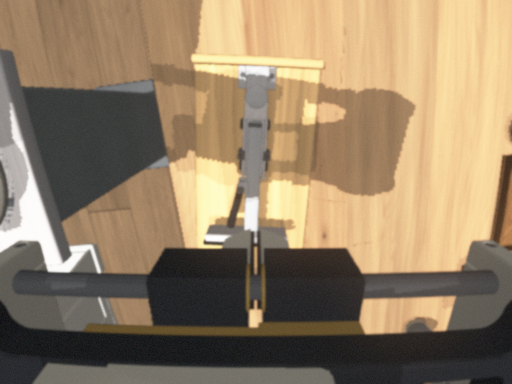

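The wrist view shows the pin head at (257,96), fin at (255,125), mark points at (242,155) and (267,155), lever at (232,215) and foot bar at row 238. The distances match the leg's given geometry, with the stand heading about 1.412 rad. Next I move above the pin.

>>> carry_out:
  commands:
    - [[0, 0, 0], 0.055, 0]
    - [[0.044, -0.0015, 0], 0, 0]
    - [[0.044, -0.0015, 0.02], 0, 0]
    - [[0, 0, 0.04], 0, 0]
    - [[0, 0, 0.04], 0, 0]
    - [[0, 0, 0], 0, 0]

```text
time: 7.3
tool_pos: [0.4765, 0.0535, 0.1416]
tool_rot: [-3.135, 0.001, 1.409]
contact_force: [-0.3, 0.4, 1.1]
opening: 0.0004
grip_force: 0.0
```

```bash
python3 - <<'E'
from h import *
s=robot.observe(); print(s['tool_pos'],s['tool_rot'],s['contact_force'].round(1))
W=shot('wrist'); S=shot('side'); T=shot('top')
for k,p in (('w',W),('s',S),('t',T)):
  for n,z in [('pin_head',.0965),('pointer',.077),('mark_line',.077),('leg',.06)]:
    print(k,n,[(np.round(d['at'],1).tolist(),round(d['p'],2),onz(p,np.array(d['at']),z).round(4).tolist()) for d in robot.tip_of(p,n)[:2]])
tip=s['tool_pos']-[0,0,.017]; print('tip px',proj(W,tip),proj(S,tip))
u,v=proj(S,tip).astype(int)
a=cv2.resize(np.ascontiguousarray(S['pixels'][v-50:v+50,u-65:u+65,::-1]),(520,400)); b=np.ascontiguousarray(W['pixels'][150:,150:400,::-1]); b=cv2.resize(b,(280,262))
o=np.zeros((400,800,3),np.uint8);o[:,:520]=a;o[:262,520:]=b; cv2.imwrite('pics/p1.png',o)
E
```

```text
[0.47651206 0.05354949 0.14160997] [-3.13538320e+00  6.45845346e-04  1.40933607e+00] [-0.3  0.4  1.1]
w pin_head [([256.1, 226.3], 0.96, [0.4772, 0.0536])]
w pointer []
w mark_line []
w leg []
s pin_head [([197.2, 171.6], 0.53, [0.4865, 0.0531])]
s pointer [([194.2, 185.7], 0.75, [0.4651, 0.0187])]
s mark_line [([201.9, 193.1], 0.55, [0.4722, -0.0224])]
s leg [([207.3, 216.6], 0.94, [0.4574, -0.102])]
t pin_head [([227.1, 242.8], 0.54, [0.4686, -0.0072])]
t pointer [([215.4, 241.8], 0.77, [0.4722, 0.0264])]
t mark_line [([228.9, 241.9], 0.37, [0.4722, -0.0106])]
t leg [([264.4, 248.0], 0.96, [0.4568, -0.1079])]
tip px [254.86281536 245.56842781] [193.12334071 163.39764921]
```

View pics/p1.png

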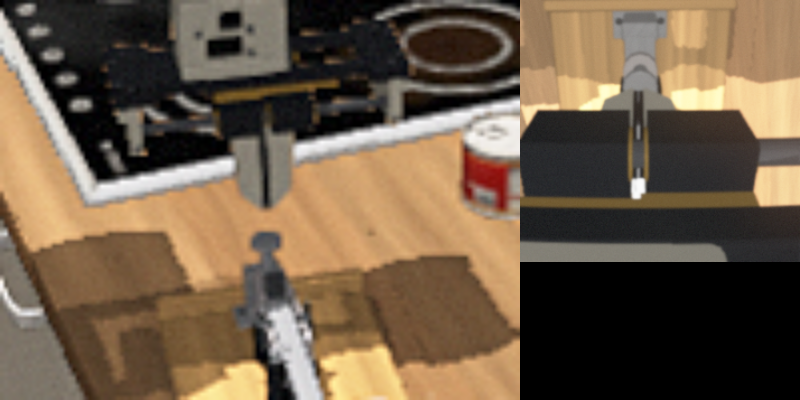

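The fingertips are right over the proud pin head, at (265,240) in the crop. Next I push down.

>>> carry_out:
  commands:
    - [[0, 0, 0.02], 0, 0]
    - [[0, 0, 0.006], 0, 0]
    - [[0, 0, 0.006], 0, 0]
    - [[0, 0, 0.006], 0, 0]
    - [[0, 0, 0.006], 0, 0]
    - [[0, 0, 0.003], 0, 0]
    - [[0, 0, 0], 0, 0]

```text
time: 8.93
tool_pos: [0.4788, 0.0534, 0.0965]
tool_rot: [3.141, -0.0, 1.409]
contact_force: [0.2, -0.4, -0.0]
opening: 0.0005
grip_force: 0.0
```

>>> carry_out:
  commands:
    - [[0, 0, 0.003], 0, 0]
    - [[0, 0, 0.002], 0, 0]
    - [[0, 0, 0.001], 0, 0]
    - [[0, 0, 0], 0, 0]

```text
time: 9.43
tool_pos: [0.4791, 0.0534, 0.0925]
tool_rot: [3.139, -0.0, 1.409]
contact_force: [-4.6, -0.3, 18.9]
opening: 0.0002
grip_force: 9.8
```

The pin is seated: the tip is at 75.5 mm with 19 N of push. Next I lift and go over the foot bar.

>>> carry_out:
  commands:
    - [[0, 0, -0.03], 0, 0]
    - [[0, 0, -0.03], 0, 0]
    - [[-0.05, -0.002, 0], 0, 0.72]
    - [[-0.05, -0.002, 0], 0, 0.72]
    - [[-0.043, -0.001, 0], 0, 0.72]
    - [[0, 0, 0], 0, 0.72]
    - [[0, 0, 0], 0, 0.72]

```text
time: 10.3
tool_pos: [0.4504, -0.0866, 0.1505]
tool_rot: [-3.141, -0.001, 1.408]
contact_force: [-0.3, -0.2, -0.1]
opening: 0.0459
grip_force: 0.0
```

```bash
python3 - <<'E'
from h import *
s=robot.observe(); print(s['tool_pos'],s['tool_rot'],s['opening'],s['contact_force'].round(1))
W=shot('wrist'); L={}
for n,z in [('pin_head',.0755),('pointer',.077),('mark_line',.077),('lever_tip',.06),('leg',.06)]:
    r=robot.tip_of(W,n); print(n,[(np.round(d['at'],1).tolist(),round(d['p'],2),onz(W,np.array(d['at']),z).round(4).tolist()) for d in r[:2]])
y=s['tool_rot'][2]; ex=np.array([np.cos(y),np.sin(y)])
for x,yy,zz in ((9.5,-28,-18),(9.5,38,-18)):  # where tips will be at leg coords rel. TCP x=15
    pass
ey=np.array([-ex[1],ex[0]]); t=s['tool_pos']
for n in ('pin_head','pointer','mark_line','lever_tip','leg'):
    r=robot.tip_of(W,n)
    if r:
        z={'pin_head':.0755,'pointer':.077,'mark_line':.077}.get(n,.06)
        d=onz(W,np.array(r[0]['at']),z)-t[:2]; print(n,'rel tcp in stand axes mm',(1000*np.array([d@ex,d@ey])).round(1))
cv2.imwrite('pics/w2.png',cv2.resize(np.ascontiguousarray(W['pixels'][0:300,140:400,::-1]),(520,600)))
E
```

```text
[ 0.45039506 -0.08659224  0.15052919] [-3.14144367e+00 -5.06825436e-04  1.40812126e+00] 0.04591227727477125 [-0.3 -0.2 -0.1]
pin_head [([262.5, 128.4], 0.67, [0.4665, -0.0239])]
pointer []
mark_line [([258.4, 103.3], 0.7, [0.4664, -0.0059])]
lever_tip [([231.6, 216.1], 0.97, [0.4291, -0.0939])]
leg [([261.6, 222.0], 0.92, [0.4536, -0.1035])]
pin_head rel tcp in stand axes mm [64.5 -5.7]
mark_line rel tcp in stand axes mm [82.2 -2.7]
lever_tip rel tcp in stand axes mm [-10.6  19.9]
leg rel tcp in stand axes mm [-16.1  -5.8]
```

View pics/w2.png

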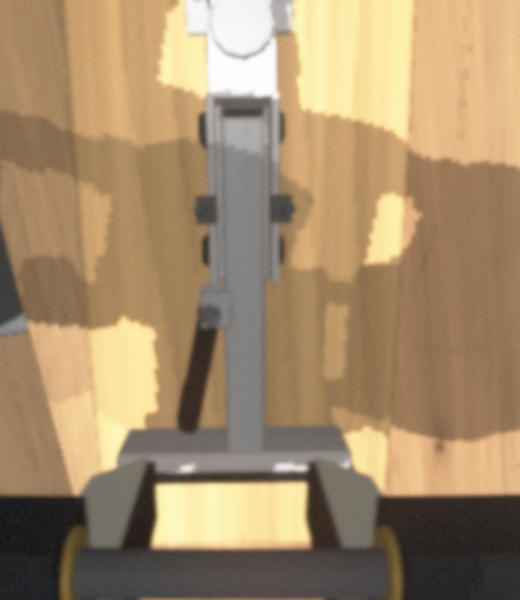

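The crop shows the leg vertical at column 245, the lever open with its tip at (188,425), the foot bar top at rows 430–460, and the wide clips at (205,208) and (283,208). There are smaller dark pairs at rows 128 and 248. The fin is near (243,108). I insert the fingers next, then measure up close.

>>> carry_out:
  commands:
    - [[0, 0, 0], 0, 0.72]
    - [[0, 0, 0.03], 0, 0.72]
    - [[0, 0.0008, 0.03], 0, 0.72]
    - [[0, 0, 0.02], 0, 0.72]
    - [[0, 0, 0.01], 0, 0.72]
    - [[0, 0, 0], 0, 0.72]

```text
time: 11.6
tool_pos: [0.451, -0.0871, 0.0604]
tool_rot: [-3.141, -0.0, 1.409]
contact_force: [0.1, -0.9, 0.5]
opening: 0.0657
grip_force: 0.0
```

```bash
python3 - <<'E'
from h import *
s=robot.observe(); print(s['tool_pos'],s['tool_rot'],s['opening'],s['contact_force'].round(1))
W=shot('wrist'); y=s['tool_rot'][2]; ex=np.array([np.cos(y),np.sin(y)]); ey=np.array([-ex[1],ex[0]]); t=s['tool_pos']
for n in ('pin_head','pointer','mark_line','lever_tip','leg'):
    z={'pin_head':.0755,'pointer':.077,'mark_line':.077}.get(n,.06)
    for r in robot.tip_of(W,n)[:2]:
        d=onz(W,np.array(r['at']),z)-t[:2]; print(n,np.round(r['at'],1),round(r['p'],2),'rel',(1000*np.array([d@ex,d@ey])).round(1))
# predicted rows for stand-relative points, tcp at leg x=16 -> rel x
for rx in (40,60,70,80,90,100,110,115,120): print(rx,proj(W,np.append(t[:2]+ex*rx/1e3-ey*.005,.077)).round(1))
cv2.imwrite('pics/w3.png',cv2.resize(np.ascontiguousarray(W['pixels'][0:260,150:390,::-1]),(552,598),interpolation=cv2.INTER_CUBIC))
E
```

```text
[ 0.45099558 -0.08706108  0.06044317] [-3.14072318e+00 -2.65056274e-04  1.40869309e+00] 0.06566955810675447 [ 0.1 -0.9  0.5]
pointer [264.5  16.6] 0.96 rel [115.5  -4. ]
lever_tip [220.6 273. ] 0.96 rel [-8.6 19.2]
40 [265.5 201.6]
60 [265.9 158. ]
70 [266.1 134.7]
80 [266.3 110.4]
90 [266.6  85.1]
100 [266.8  58.9]
110 [267.   31.9]
115 [267.1  18.1]
120 [267.2   4.2]
```

View pics/w3.png

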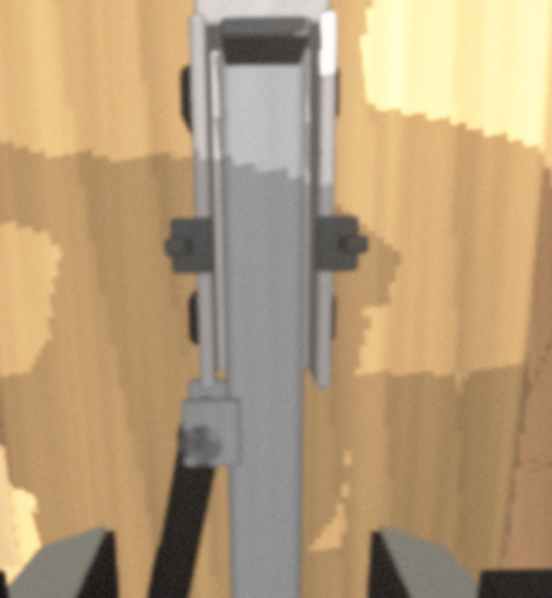

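The close-up shows the mark points at crop (179,246) and (349,243), i.e. image row ~106.6, about 81.7 mm ahead of the TCP. The fin's dark plate is at crop rows 25–60. I raise the tool 8 mm to keep the fin in view, then back up to contact with the bar.

>>> carry_out:
  commands:
    - [[0, 0, -0.008], 0, 0.72]
    - [[-0.003, 0, 0], 0, 0.72]
    - [[-0.001, 0, 0], 0, 0.72]
    - [[0, 0, 0], 0, 0.72]

```text
time: 12.4
tool_pos: [0.4504, -0.0911, 0.0686]
tool_rot: [-3.141, -0.0, 1.408]
contact_force: [-0.6, -0.4, 0.3]
opening: 0.0659
grip_force: 0.0
```

>>> carry_out:
  commands:
    - [[-0.002, 0, 0], 0, 0.72]
    - [[-0.001, 0, 0], 0, 0.72]
    - [[0, 0, 0], 0, 0.72]

```text
time: 12.78
tool_pos: [0.45, -0.0938, 0.0686]
tool_rot: [-3.141, -0.0, 1.409]
contact_force: [1.7, 4.2, -0.3]
opening: 0.0659
grip_force: 2.2
```

```bash
cat > m.py <<'E'
from h import *
s=robot.observe(); print(s['tool_pos'],s['tool_rot'],s['opening'],s['contact_force'].round(1),s['time'])
W=shot('wrist'); y=s['tool_rot'][2]; ex=np.array([np.cos(y),np.sin(y)]); ey=np.array([-ex[1],ex[0]]); t=s['tool_pos']
print('tcp along',1000*(t[:2]@ex))
for n in ('pointer','mark_line','lever_tip'):
    z={'pointer':.077,'mark_line':.077}.get(n,.06)
    for r in robot.tip_of(W,n)[:1]:
        d=onz(W,np.array(r['at']),z); print(n,np.round(r['at'],1),round(r['p'],2),'rel',(1000*np.array([(d-t[:2])@ex,(d-t[:2])@ey])).round(1),'along',1000*(d@ex).round(4))
E
python3 m.py
```

```text
[ 0.44998976 -0.09375058  0.06862341] [-3.14138970e+00 -4.15615792e-04  1.40892479e+00] 0.06589266379707556 [ 1.7  4.2 -0.3] 12.775
tcp along -20.002168052715486
pointer [263.8  11. ] 0.87 rel [119.8  -3.9] along 99.8
lever_tip [219.3 259.3] 0.8 rel [-4.6 20.7] along -24.6
```

Contact is made at about 4.5 N, and the fin sits 120 mm ahead of the TCP, matching the geometry (120.5). About 31–32 mm of pull is needed. I'll pull 29 mm and look.

>>> carry_out:
  commands:
    - [[-0.004, 0, 0], 0, 0.72]
    - [[-0.005, 0, 0], 0, 0.72]
    - [[-0.005, 0, 0], 0, 0.72]
    - [[-0.005, 0, 0], 0, 0.72]
    - [[-0.005, 0, 0], 0, 0.72]
    - [[-0.003, 0, 0], 0, 0.72]
    - [[-0.002, 0, 0], 0, 0.72]
    - [[0, 0, 0], 0, 0.72]
    - [[0, 0, 0], 0, 0.72]

```text
time: 14.1
tool_pos: [0.4457, -0.1226, 0.0686]
tool_rot: [3.141, -0.0, 1.409]
contact_force: [2.3, 4.3, -0.6]
opening: 0.0661
grip_force: 2.4
```

```bash
cat >> m.py <<'E'
import sys
if len(sys.argv)>1:
    cv2.imwrite('pics/'+sys.argv[1],cv2.resize(np.ascontiguousarray(W['pixels'][0:100,200:330,::-1]),(780,600),interpolation=cv2.INTER_CUBIC))
E
python3 m.py w4.png
```

```text
[ 0.44568899 -0.12262052  0.06862937] [ 3.14088948e+00 -1.79730159e-04  1.40870718e+00] 0.06611408204394408 [ 2.3  4.3 -0.6] 14.1
tcp along -49.08780713904758
pointer [264.4   9.7] 0.88 rel [120.3  -4.2] along 71.2
lever_tip [219.7 260.7] 0.8 rel [-5.5 20.5] along -54.6
```

View pics/w4.png

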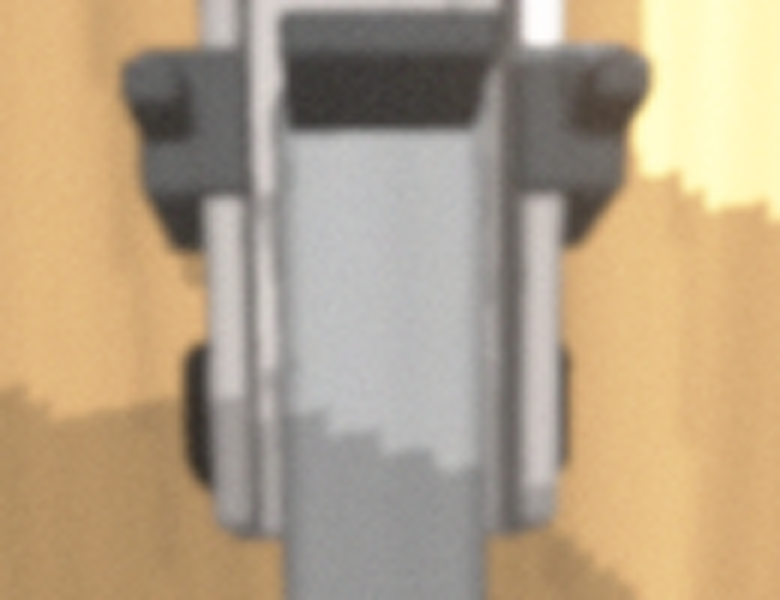

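The crop (×6) shows the fin's top face at rows 12–55 and the mark points' tops at about rows 50–100 on both sides. The fin is therefore about 2.5 mm short of the mark, which agrees with the 2.8 mm from the numbers.

>>> carry_out:
  commands:
    - [[-0.0015, 0, 0], 0, 0.72]
    - [[-0.001, 0, 0], 0, 0.72]
    - [[0, 0, 0], 0, 0.72]
    - [[0, 0, 0], 0, 0.72]

```text
time: 14.8
tool_pos: [0.4453, -0.1251, 0.0686]
tool_rot: [3.141, -0.0, 1.409]
contact_force: [3.1, 5.3, -1.9]
opening: 0.0665
grip_force: 2.5
```

```bash
python3 m.py w5.png; python3 - <<'E'
from h import *
W=shot('wrist'); T=np.array(W['T_tool_cam'])
def P(pos,yaw):
    M=np.eye(4);M[:3,:3]=R.from_euler('xyz',[np.pi,0,yaw]).as_matrix();M[:3,3]=pos
    q=dict(W);q['V']=np.linalg.inv(M@T);return q
a=P([0.45099558,-0.08706108,0.06044317],1.40869);b=P([0.44568899,-0.12262052,0.06862937],1.40871)
ex=np.array([np.cos(1.4087),np.sin(1.4087)])
# left/right nub tops: w3 crop/2.3+(150,0); w4 crop/6+(200,0)
for n,u,v in (('L',(178,247),(155,78)),('R',(350,243.5),(615,75))):
    X,e=tri((a,b),(np.array([u[0]/2.3+150,u[1]/2.3]),np.array([v[0]/6+200,v[1]/6]))); print(n,X.round(4),e,'along',1000*X[:2]@ex)
for z in (.077,.081,.085): print(z,'fin top centre along',1000*onz(b,np.array([264.,33/6]),z)@ex,'mark top',1000*onz(b,np.array([264.,76/6]),z)@ex, 'mark w3',1000*onz(a,np.array([264.,106.6]),z)@ex)
E
```

```text
[ 0.44531721 -0.12506151  0.06863346] [ 3.14084876e+00 -1.60314275e-04  1.40882496e+00] 0.0664647524538835 [ 3.1  5.3 -1.9] 14.8
tcp along -51.61094361958378
pointer [264.8  10.2] 0.96 rel [120.1  -4.3] along 68.5
L [ 0.4537 -0.005   0.0835] 0.03928646308273187 along 68.25491704279762
R [ 0.4832 -0.0093  0.0822] 0.7706699861795414 along 68.8322889792172
0.077 fin top centre along 72.76832995654694 mark top 70.0384974271202 mark w3 68.39969896796626
0.081 fin top centre along 71.62664779091804 mark top 68.978835039123 mark w3 68.47397760070352
0.085 fin top centre along 70.48496562528912 mark top 67.91917265112578 mark w3 68.5482562334422
```

View pics/w5.png

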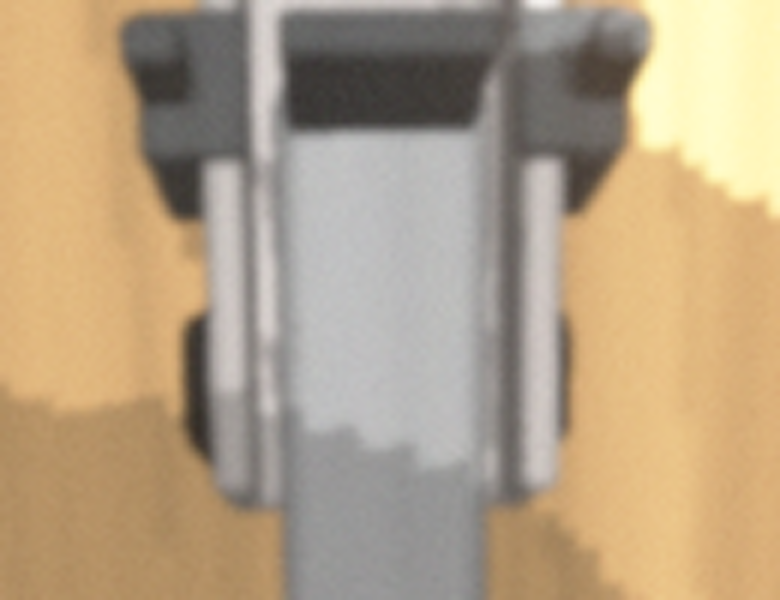

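The triangulated mark sits at 68.5 mm along, and the fin at 68.5 (network) to 68.9 (kinematics). In the crop the fin top (rows 12–55) and both mark tops (rows ~12–60) line up. Now I squeeze the lever.

>>> carry_out:
  commands:
    - [[0, 0, 0], 0, 0.6]
    - [[0, 0, 0], 0, 0.5]
    - [[0, 0, 0], 0, 0.42]
    - [[0, 0, 0], 0, 0.36]
    - [[0, 0, 0], 0, 0.31]
    - [[0, 0, 0], 0, 0.27]
    - [[0, 0, 0], 0, 0.2]
    - [[0, 0, 0], 0, 0.2]
    - [[0, 0, 0], 0, 0.2]
    - [[0, 0, 0], 0, 0.2]
  newtons: 20

```text
time: 16.3
tool_pos: [0.4459, -0.1252, 0.0687]
tool_rot: [3.14, 0.0, 1.41]
contact_force: [5.1, 5.3, -2.5]
opening: 0.0253
grip_force: 21.6
```

```bash
python3 m.py w6.png; python3 - <<'E'
from h import *
W=shot('wrist'); a=np.ascontiguousarray(W['pixels'][0:384,140:400,::-1]); cv2.imwrite('pics/w7.png',cv2.resize(a,(400,590)))
b=cv2.imread('pics/w6.png'); c=np.zeros((590,800,3),np.uint8); c[:,:400]=cv2.resize(a,(400,590)); c[:308,400:]=cv2.resize(b,(400,308))
S=shot('side')['pixels'][150:260,140:260,::-1]; c[308:,400:]=cv2.resize(np.ascontiguousarray(S),(400,282)); cv2.imwrite('pics/f.png',c)
E
```

```text
[ 0.445856   -0.12517739  0.06866343] [3.13972444e+00 1.59558015e-04 1.40958088e+00] 0.025255537262382013 [ 5.1  5.3 -2.5] 16.3
tcp along -51.98628502707236
pointer [261.9  10.9] 0.96 rel [119.8  -3.1] along 67.8
lever_tip [239.9 260.1] 0.66 rel [-5.1  8.6] along -57.1
```

View pics/f.png

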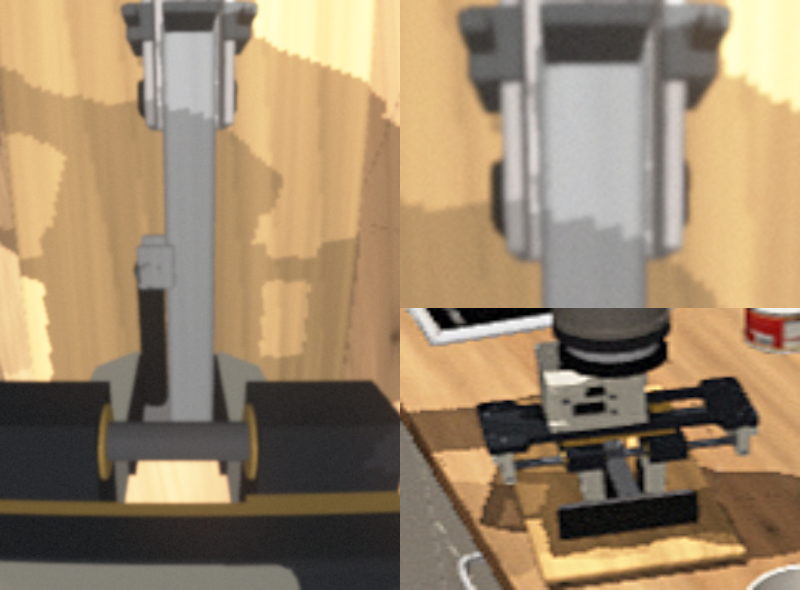

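The combined view shows the lever parallel to the leg, the fingers astride at 25.3 mm opening, and the fin top level with both mark points. The pin was pushed to 75.5 mm. Handing in.

```bash
python3 -c "
from cell import robot
print(robot.hand_in())"
```

```text
the job is handed in; nothing more can be done
None
```

The job is handed in at about 16 s of the 42 s allowed: the pin was pushed down to its seated height, the leg was pulled until the fin was level with the mark (within about 0.5 mm by my measurement), and the lever was squeezed shut with the leg still held; the hand-in gave no verdict.

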